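# Pack a dish carrier in a portable incubator and close it up

## Robot

A 6-joint arm with a two-finger parallel gripper is mounted at the origin on the work surface. World frame = base frame: x ahead of the robot, y to its left, z up, the work surface at z = 0. Lengths are in m, angles in rad, forces in N, time in s.
With the tool pointing down it reaches from about 0.3 to 0.875 m from the base axis. Payload 6.4 kg.
Tool frame: the origin (TCP) lies at the very end of the fingers, on their centre line; the grasp point (between the pads) lies 19 mm behind it (robot.grasp_offset is the distance from the TCP to the grasp point, in m); z points along the fingers, y is the line along which they close (so a half turn about z gives the same grasp; the last joint's range is limited). The gripper opens to 85 mm and grips with 20 to 120 N. Pads are 22 mm wide; open, the fingers measure 114 mm over their backs; the gripper's body (76 mm by 85 mm) begins 54 mm behind the grasp point. The pads swing forward as they close: fully open they stand 13 mm farther back than shut.
Start: joints at [-1.424, 0.181, 1.607, -0, 1.354, -0.206], TCP at [0.199, -0.54, 0.231] pointing down, gripper open.
Joint ranges: [-2.99, 2.99], [-0.89, 2.07], [0.3, 2.58], [-1.14, 4.28], [0, 2.63], [-3.12, 3.12]. Speed limits (rad/s): [2.57, 2.57, 3.01, 3.14, 3.14, 3.14].

## Interface

Orientations are given as a unit quaternion [w, x, y, z].
In Python, from bench import robot gives the robot as it stands. The module is installed in compiled form; this text tells all that it offers.
- The arm moves only by the shell command python3 -m inch 'ROWS' [FORCE]. ROWS is JSON, a list that holds one entry, the list of rows, each a list of 7 numbers: the shift along the tool's x, y, z normalised to -1 to 1, where 1 is 0.1 m, then the turn, a rotation vector about the tool's x, y, z normalised to -1 to 1, where 1 is 90 degrees, then the opening, from 0 (shut) to 1 (fully open). A call has exactly 8 rows; each row is the pose to reach, as a shift and turn from the pose commanded when the call began, along the tool's axes at that moment; what a row does not reach only later rows make up. A row lasts 1/8 s, in which the tool goes at most 62.5 mm and 10.7 degrees, less where a joint would pass 70% of its speed; a pose out of reach is approached as far as the arm can. A call with a number of a shift or a turn outside -1 to 1 is refused whole. A call with a gripper value outside its range is refused whole. The fingers move at their own pace and stop on an object; FORCE is the grip in N (left out, the last holds). Time passes only in rows, so rows that repeat a pose let the fingers close, or fill a call up. It gives the time, the measured TCP pose, the force, the opening and the grip force at its end, in the units of the state.
- robot.read_state(): the state, without advancing time (a new reading comes with each control period).
- robot.capture(name): name is "side" or "top"; returns the picture (420x560x3 uint8, red, green, blue); there is no depth.
- robot.camera_params(name): a dict with "mtx" (3x3 intrinsics, pixels), "rvec" (rotation vector, rad) and "tvec" (3), from world to camera coordinates, as OpenCV has them. Camera axes: x right, y down, z forward; pixel columns grow to the right and rows downward; lengths in m; the calibration is good to about 2 mm. A picture is of the moment at which its call begins. camera_params takes no time and is no camera call.
- robot.close_job(): hands the job in; it is judged then, once.
Trained networks look in the newest picture that a camera, given by its name, has taken for a name from the list of things; names that differ only in an ending like _2 or _b are one class to them, and where a whole thing is asked for, a point or a joint stands for the part that bears it (a point fixed in the world has none). Each returns a list of dicts, best first, with "confidence" (0 to 1); they miss things now and then, are a little off and sometimes report something else, mostly with a low value. They report only what shows in the picture. A call takes as long as a camera call.
- robot.spot_in(name, camera): "extent" ([left, top, width, height] in pixels, round what is visible of it).
- robot.outline_of(name, camera): "region" (420x560 bool, what is visible of it) and "extent" ([left, top, width, height] in pixels, round what is visible of it).
- robot.landmark_of(name, camera): "location" ([column, row] in pixels: a listed point, or the origin of a listed thing).
The state is a dict: "time": time; "qpos": joint angles; "joint_vel": joint speeds; "joint_torque": joint torques, N m; "tcp_pos": TCP position; "tcp_rot": TCP orientation; "ft_force": force on the tool from outside, world axes, zero at the start; "ft_torque": the same for the moment, N m; "width": finger opening in m; "grasp_force": force on a finger pad.
Only numpy, scipy, OpenCV 4.12 (cv2) and the standard library are available. Lean on these libraries where they do the work, as an engineer would, in place of code of your own. Each camera call takes 0.05 s, during which the arm holds its last target. There are 200 camera calls.

## Task

Pack the dish carrier for transport: set it down gently and upright in the well of the portable incubator and let go of it. Then break the locked lid stay by pressing its red knee knob down, lower the lid gently all the way shut without letting it drop, and turn the blue latch on the lid clockwise to its stop. Never tip the carrier over, and do not disturb the bottle, the tip box or the pipette.

Things in the scene. Friction and masses are not known exactly. Their poses are not given: they have to be found in the camera images.
- chest: portable incubator, a white insulated chest fixed to the bench, 300 mm wide (its y) x 200 mm deep (its x) x 100 mm high to the rim, walls 12 mm. Origin: centre of its underside; -x is its front, +x the hinge side, z up. Its lid stands open at the start. Inside are a grey insert with an open well and, along the -y end wall, the folding lid stay.
- well (a point): centre of the aluminium floor of the well in the chest, 16 mm above the bench; axes as the chest's. The well is 106 mm in x by 160 mm in y; the grey ledges round it rise 18 mm above its floor, the chest's rim 84 mm. The carrier stands on this floor with its long side along y (either way round), about 10 mm free all round.
- carrier_center (a point): centre of the dish carrier, half-way up (35 mm above its underside); z up. An aluminium block 86 mm (x) x 140 mm (y) x 14 mm with two clear dishes (tops 29 mm above the underside) under a blue strap handle along y: a bar 12 mm wide and 140 mm long, 60 to 70 mm above the underside, over the middle. 0.3 to 0.5 kg.
- carrier: the same dish carrier; origin at the centre of its underside, axes as for its centre.
- lid_hinge (a point): middle of the lid's hinge line, on the chest's rear rim (100 mm up); axes as the chest's, the hinge runs along y.
- lid_handle (a point): middle of the lid's steel bail handle: a round bar 12 mm thick, 110 mm long, parallel to the hinge, 45 mm beyond the lid's free edge. With the lid at angle a, in the chest's axes from the hinge: x = -0.245 cos a + 0.011 sin a, z = 0.245 sin a + 0.011 cos a (m). It can be pinched from above at every lid angle and turns between the fingers.
- lid (a joint): lid angle (rad): 0 shut, 1.43 propped open. The lid is 200 x 300 x 22 mm, 0.6 to 0.85 kg; its stiff hinge carries it above about 1.2 rad, but from lower it falls if let go.
- knee_knob (a point): centre of the red knob at the knee of the lid stay: a cylinder 18 mm in diameter, 30 mm long, along the chest's y, in the chest's mouth near its -y end. From here the lower link (82 mm) runs down to its pivot near the chest's front, the upper link up to the lid. Pressed from above with a few newtons the knob goes down and slightly towards the hinge, past straight after some 5 mm.
- knee (a joint): knee angle of the stay (rad): -0.12 locked (just past straight on its stop, holding the lid open), 0 straight, positive broken: then the lid can be lowered. At 0.5 the knob is about 25 mm below its locked place and the lid still near 1.35 rad, held by its stiff hinge. The knee folds by itself to about 1.6 as the lid is lowered.
- latch_grip (a point): centre of the wing of the blue quarter-turn latch on the lid's outer face (on top when the lid is shut), on its axis, 35 mm from the lid's front edge and 26 mm above the lid's face. The wing is 66 mm long (y of this point), 14 mm thick (its x), 30 mm tall; its lower edge is 8 mm off the lid.
- latch (a joint): latch angle (rad): near 0 unlocked, wing about along the lid's front edge; 1.5 at its locked stop. It turns clockwise seen from above the shut lid and stays where it is left.
- medium_bottle: bystander: amber bottle, 60 mm in diameter, 125 mm tall; origin at the centre of its underside.
- tip_box: bystander: blue pipette tip box with a clear lid, 85 x 125 x 63 mm; origin at the centre of its underside.
- pipette: bystander: white pipette lying on the bench, about 270 mm long along its x, 30 mm wide; origin under its middle.

How it is judged:
By the outcome, as a careful person would: the job done as asked, in the order asked, and still so for the second after the job is handed in, with the robot touching nothing.
It also fails if it takes over 72 s, if anything falls off the work surface, if the arm or the gripper's body presses on something with over 40 N, if the wrist force passes 120 N, or if a joint passes its speed limit or range.

## Working session

There is one attempt and no reset: what is moved stays moved. The work goes in short steps, Python scripts to look and compute and a shell command to move; the robot and the scene stay as the last step left them, time stands still between calls to the robot, and variables do not carry over. Pictures are saved under pics/ and viewed, at most 10 in all, crops included, and the job is handed in when it is done.

```bash
mkdir -p pics; cat > h.py <<'E'
from bench import robot
import numpy as np, cv2
from scipy.spatial.transform import Rotation as R
def cam(n):
    p=robot.camera_params(n); Rm,_=cv2.Rodrigues(np.array(p["rvec"],float)); return np.array(p["mtx"]),Rm,np.array(p["tvec"],float).ravel()
def proj(n,P):
    K,Rm,t=cam(n); q=K@(Rm@np.array(P,float)+t); return q[:2]/q[2]
def ray(n,uv):
    K,Rm,t=cam(n); d=Rm.T@np.linalg.solve(K,[uv[0],uv[1],1.]); return -Rm.T@t,d/np.linalg.norm(d)
def onz(n,uv,z):
    c,d=ray(n,uv); return c+d*(z-c[2])/d[2]
def tri(u1,u2):
    c1,d1=ray("side",u1);c2,d2=ray("top",u2)
    s=np.linalg.lstsq(np.c_[d1,-d2],c2-c1,rcond=None)[0]
    a=c1+d1*s[0];b=c2+d2*s[1]; return (a+b)/2,np.linalg.norm(a-b)
def snap(n,f,view=False):
    im=robot.capture(n); cv2.imwrite(f"pics/{f}.png",im[:,:,::-1]); return im
def tool(P=None,yaw=None):
    "shift in tool axes (units of .1 m) to TCP target P"
    s=robot.read_state(); w,x,y,z=s["tcp_rot"]; r=R.from_quat([x,y,z,w])
    print("tcp",np.round(s["tcp_pos"],4),"axes x",np.round(r.as_matrix()[:,0],3),"y",np.round(r.as_matrix()[:,1],3),"z",np.round(r.as_matrix()[:,2],3))
    if P is not None: print("shift",np.round(r.inv().apply(np.array(P)-s["tcp_pos"])*10,3))
    return s,r
E
python3 - <<'E'
from h import *
a=snap("side","s0");b=snap("top","t0")
cv2.imwrite("pics/st0.png",np.vstack([a,b])[:,:,::-1]) if 0 else None
for n in ["carrier_center","carrier","well","lid_hinge","lid_handle","knee_knob","latch_grip","chest","medium_bottle","tip_box","pipette"]:
    r={}
    for c in ("side","top"):
        l=robot.landmark_of(n,c); r[c]=l[0]["location"] if l else None
        print(n,c,[(np.round(x["location"]).tolist(),round(x["confidence"],2)) for x in l[:2]],end=" ")
    if r["side"] is not None and r["top"] is not None:
        p,e=tri(r["side"],r["top"]); print(np.round(p,4),round(e,4),end="")
    print()
tool()
E
```

```text
carrier_center side [([242.0, 267.0], 0.82), ([275.0, 197.0], 0.68)] carrier_center top [([334.0, 237.0], 0.69)] [ 0.5122 -0.2501  0.0371] 0.0002
carrier side [] carrier top [([330.0, 234.0], 0.92), ([109.0, 245.0], 0.4)] 
well side [([271.0, 198.0], 0.84)] well top [([193.0, 255.0], 0.72)] [0.4592 0.1145 0.0203] 0.0079
lid_hinge side [([293.0, 160.0], 0.77)] lid_hinge top [([138.0, 243.0], 0.73)] [0.4914 0.2319 0.1048] 0.005
lid_handle side [([288.0, 91.0], 0.78)] lid_handle top [([109.0, 245.0], 0.93)] [0.4843 0.2083 0.3404] 0.0094
knee_knob side [([318.0, 174.0], 0.65)] knee_knob top [([177.0, 202.0], 0.77)] [0.5942 0.1399 0.115 ] 0.0045
latch_grip side [] latch_grip top [([104.0, 245.0], 0.89)] 
chest side [([288.0, 203.0], 0.57)] chest top [([191.0, 244.0], 0.79)] [ 0.4977  0.1308 -0.0027] 0.0144
medium_bottle side [([132.0, 331.0], 0.65)] medium_bottle top [([426.0, 298.0], 0.97)] [ 0.3537 -0.4931  0.0044] 0.0005
tip_box side [([340.0, 288.0], 0.93)] tip_box top [([316.0, 145.0], 0.56), ([103.0, 242.0], 0.19)] [ 0.7577 -0.2088  0.0053] 0.0052
pipette side [([240.0, 341.0], 0.94)] pipette top [([402.0, 210.0], 0.83)] [ 0.5866 -0.4365 -0.001 ] 0.0015
tcp [ 0.1987 -0.5396  0.2313] axes x [ 0.938  0.346 -0.   ] y [ 0.346 -0.938  0.   ] z [ 0. -0. -1.]
```

View pics/s0.png

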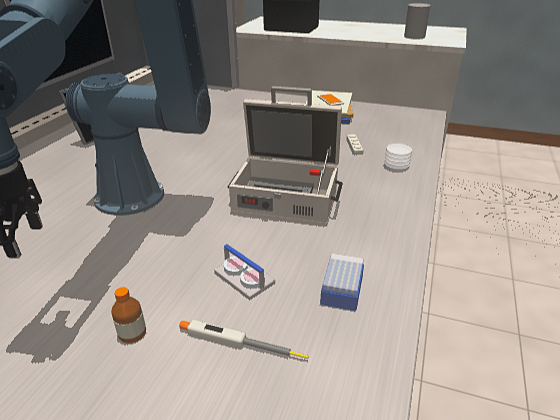

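View pics/t0.png

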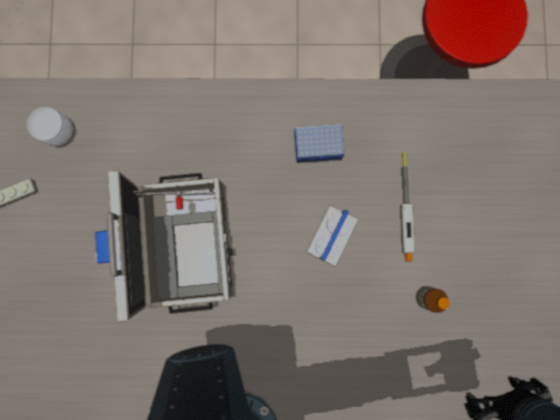

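```bash
python3 - <<'E'
from h import *
b=cv2.imread("pics/t0.png")
c=b[160:330,90:250]; cv2.imwrite("pics/c0.png",cv2.resize(c,None,fx=3.5,fy=3.5,interpolation=cv2.INTER_CUBIC))
hsv=cv2.cvtColor(b,cv2.COLOR_BGR2HSV)
m=cv2.inRange(hsv,(100,120,60),(130,255,255)); m[:200]=0;m[275:]=0;m[:,:300]=0;m[:,365:]=0
y,x=np.nonzero(m); P=np.array([onz("top",(u,v),.07)[:2] for u,v in zip(x,y)])
c=P.mean(0);w,V=np.linalg.eigh(np.cov(P.T)); pr=(P-c)@V[:,1]
print("strap",c,(P.min(0)+P.max(0))/2,"dir",V[:,1],"yaw",np.degrees(np.arctan2(V[1,1],V[0,1])),"len",np.ptp(pr),"mid",c+V[:,1]*(pr.max()+pr.min())/2)
def lab(n,cam):
    for r in robot.outline_of(n,cam)[:1]: print(n,cam,r["extent"],r["confidence"]); return r["region"]
r=lab("well","top")
r=lab("carrier","top")
if r is not None:
    y,x=np.nonzero(r);q=cv2.minAreaRect(np.float32(np.c_[x,y]));print(q)
E
```

```text
strap [ 0.51670278 -0.24714891] [ 0.51607213 -0.24614842] dir [-0.89598824  0.44407778] yaw 153.63564963179374 len 0.13617057431055613 mid [ 0.51629272 -0.24694567]
well top [93.1, 169.8, 138.9, 150.9] 0.55
```

View pics/c0.png

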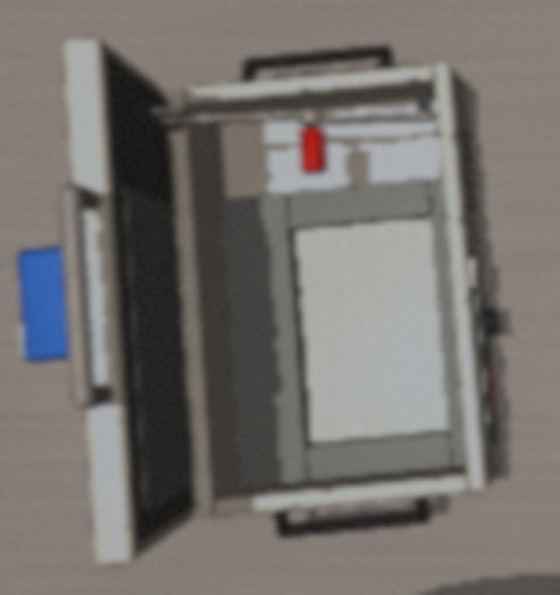

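```bash
python3 - <<'E'
from h import *
f=lambda u,v:((u+.5)/3.5-.5+90,(v+.5)/3.5-.5+160)
W=[onz("top",f(*p),.016) for p in [(293,226),(435,220),(450,433),(309,445)]]
print(np.round(W,4), np.round(np.mean(W,0),4), [round(np.linalg.norm(W[i]-W[i-1]),4) for i in range(4)])
F=[onz("top",f(*p),.1) for p in [(451,65),(486,488)]]
print("front rim",np.round(F,4),np.linalg.norm(F[0]-F[1]))
d=(F[1]-F[0])/np.linalg.norm(F[1]-F[0]); cy=d if d[0]<0 else d   # chest y = from +x end to -x end
cx=np.array([d[1],-d[0],0]); print("cy",d,"cx",cx,"yaw of cx",np.degrees(np.arctan2(cx[1],cx[0])))
mid=(F[0]+F[1])/2; c=mid+.1*cx; print("chest",c)
L=lambda P:[(P-c)@cx,(P-c)@d]
for n,P in [("wellfloor",np.mean(W,0)),("knob",onz("top",f(313,150),.115)),("knobtri",np.array([.5942,.1399,.115]))]: print(n,np.round(P,4),np.round(L(P),4))
print([np.round(L(w),4) for w in W])
K,Rm,t=cam("top");print("topcam",-Rm.T@t)
E
```

```text
[[0.5442 0.1717 0.016 ]
 [0.5491 0.0646 0.016 ]
 [0.3902 0.0506 0.016 ]
 [0.3809 0.1555 0.016 ]] [0.4661 0.1106 0.016 ] [np.float64(0.164), np.float64(0.1073), np.float64(0.1595), np.float64(0.1054)]
front rim [[0.654  0.0419 0.1   ]
 [0.3599 0.0128 0.1   ]] 0.2956019094737862
cy [-0.99516119 -0.09825585  0.        ] cx [-0.09825585  0.99516119  0.        ] yaw of cx 95.63874345939007
chest [0.49711556 0.126857   0.1       ]
wellfloor [0.4661 0.1106 0.016 ] [-0.0131  0.0325]
knob [0.5919 0.1343 0.115 ] [-0.0019 -0.095 ]
knobtri [0.5942 0.1399 0.115 ] [ 0.0034 -0.0979]
[array([ 0.04  , -0.0512]), array([-0.0671, -0.0456]), array([-0.0654,  0.1139]), array([0.04  , 0.1128])]
topcam [ 0.48565652 -0.11735401  1.16205249]
```

```bash

python3 -m inch '[[[0.06,-0.02,0,0,0,0,1],[0.18,-0.05,0,0,0,0,1],[0.3,-0.09,0,0,0,0,1],[0.45,-0.13,0,0,0,0,1],[0.6,-0.18,0,0,0,0,1],[0.75,-0.22,0,0,0,0,1],[0.9,-0.26,0,0,0,0,1],[1,-0.3,0,0,0,0,1]]]' 40 | tail -3
python3 -m inch '[[[0.12,-0.05,0,0,0,0,1],[0.25,-0.1,0,0,0,0,1],[0.37,-0.16,0,0,0,0,1],[0.5,-0.22,0,0,0,0,1],[0.62,-0.28,0,0,0,0,1],[0.75,-0.34,0,0,0,0,1],[0.87,-0.4,0,0,0,0,1],[1,-0.45,0,0,0,0,1]]]' >/dev/null
python3 -m inch '[[[0.12,-0.05,0.03,0,0,0,1],[0.25,-0.1,0.07,0,0,0,1],[0.37,-0.16,0.1,0,0,0,1],[0.5,-0.22,0.15,0,0,0,1],[0.62,-0.28,0.2,0,0,0,1],[0.75,-0.34,0.23,0,0,0,1],[0.87,-0.4,0.27,0,0,0,1],[1,-0.45,0.3,0,0,0,1]]]' >/dev/null
python3 -m inch '[[[0.12,-0.05,0.1,0,0,0.08,1],[0.25,-0.1,0.2,0,0,0.16,1],[0.37,-0.16,0.3,0,0,0.24,1],[0.5,-0.22,0.4,0,0,0.32,1],[0.65,-0.3,0.5,0,0,0.4,1],[0.8,-0.36,0.6,0,0,0.46,1],[0.9,-0.42,0.66,0,0,0.5,1],[0.97,-0.45,0.7,0,0,0.518,1]]]' | tail -3
python3 - <<'E'
from h import *
tool((.515,-.248,.044))
a=snap("side","s1");b=snap("top","t1")
cv2.imwrite("pics/v1.png",cv2.resize(a[170:330,170:330],None,fx=3.5,fy=3.5,interpolation=cv2.INTER_CUBIC)[:,:,::-1])
for c in("side","top"):print(robot.landmark_of("carrier_center",c)[:1])
E
```

```text
ft_force: [0.6, 0.1, 0.7]
width: 0.0853
grasp_force: 0.0
ft_force: [-0.9, -0.2, 0.0]
width: 0.0855
grasp_force: 0.0
tcp [ 0.5148 -0.2466  0.1308] axes x [ 0.895 -0.445 -0.   ] y [-0.445 -0.895 -0.   ] z [-0.  0. -1.]
shift [0.008 0.012 0.868]
[{'location': [242.7, 268.4], 'confidence': 0.61}]
[{'location': [332.8, 234.3], 'confidence': 0.89}]
```

View pics/v1.png

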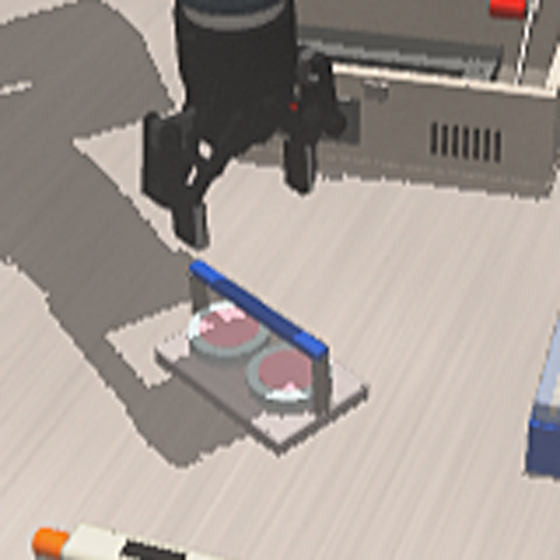

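```bash

python3 -m inch '[[[0,0.01,0.12,0,0,0,1],[0.01,0.01,0.27,0,0,0,1],[0.01,0.01,0.42,0,0,0,1],[0.01,0.01,0.57,0,0,0,1],[0.01,0.01,0.7,0,0,0,1],[0.01,0.01,0.8,0,0,0,1],[0.01,0.01,0.86,0,0,0,1],[0.01,0.01,0.86,0,0,0,1]]]' 60 | tail -5
python3 -m inch '[[[0,0,0,0,0,0,0.5],[0,0,0,0,0,0,0],[0,0,0,0,0,0,0],[0,0,0,0,0,0,0],[0,0,0,0,0,0,0],[0,0,0,0,0,0,0],[0,0,-0.02,0,0,0,0],[0,0,-0.05,0,0,0,0]]]' 60 | tail -5
python3 -m inch '[[[0,0,-0.1,0,0,0,0],[0,0,-0.22,0,0,0,0],[0,0,-0.36,0,0,0,0],[0,0,-0.5,0,0,0,0],[0,0,-0.65,0,0,0,0],[0,0,-0.8,0,0,0,0],[0,0,-0.92,0,0,0,0],[0,0,-1,0,0,0,0]]]' | tail -5
python3 - <<'E'
from h import *
tool((.515,-.248,.044))
E
```

```text
tcp_pos: [0.5145, -0.2488, 0.0449]
tcp_rot: [-0.0, 0.974, -0.228, -0.0]
ft_force: [0.1, -0.2, 0.4]
width: 0.0854
grasp_force: 0.0
tcp_pos: [0.5138, -0.2486, 0.0495]
tcp_rot: [-0.0, 0.974, -0.228, -0.001]
ft_force: [-0.0, 0.6, -4.3]
width: 0.0108
grasp_force: 59.9
tcp_pos: [0.5149, -0.2491, 0.1513]
tcp_rot: [0.0, 0.974, -0.228, 0.0]
ft_force: [-0.1, -0.8, -4.8]
width: 0.0111
grasp_force: 59.9
tcp [ 0.5149 -0.2491  0.1513] axes x [ 0.896 -0.445  0.001] y [-0.445 -0.896  0.   ] z [ 0.001 -0.    -1.   ]
shift [-0.005 -0.01   1.073]
```

```bash

python3 -m inch '[[[-0.03,-0.05,-0.1,0,0,0,0],[-0.1,-0.15,-0.2,0,0,0,0],[-0.18,-0.27,-0.28,0,0,0,0],[-0.27,-0.4,-0.35,0,0,0,0],[-0.37,-0.55,-0.38,0,0,0,0],[-0.47,-0.7,-0.4,0,0,0,0],[-0.57,-0.85,-0.4,0,0,0,0],[-0.68,-1,-0.4,0,0,0,0]]]' | tail -5
python3 -m inch '[[[-0.09,-0.13,0,0,0,0,0],[-0.17,-0.25,0,0,0,0,0],[-0.26,-0.38,0,0,0,0,0],[-0.34,-0.5,0,0,0,0,0],[-0.43,-0.63,0,0,0,0,0],[-0.51,-0.75,0,0,0,0,0],[-0.6,-0.88,0,0,0,0,0],[-0.68,-1,0,0,0,0,0]]]' | tail -5
python3 -m inch '[[[-0.09,-0.13,0,0,0,-0.03,0],[-0.17,-0.25,0,0,0,-0.08,0],[-0.26,-0.38,0,0,0,-0.13,0],[-0.35,-0.52,0,0,0,-0.19,0],[-0.45,-0.66,0,0,0,-0.25,0],[-0.55,-0.8,0,0,0,-0.3,0],[-0.63,-0.93,0,0,0,-0.34,0],[-0.68,-1,0,0,0,-0.354,0]]]' | tail -5
python3 - <<'E'
from h import *
tool((.466,.1106,.06))
a=snap("side","s2");b=snap("top","t2")
cv2.imwrite("pics/v2.png",np.hstack([cv2.resize(a[110:240,190:370],(400,289)),cv2.resize(b[160:330,90:260],(400,400))[:289]])[:,:,::-1])
for n in("carrier","carrier_center","well"):
  for c in("side","top"):print(n,c,robot.landmark_of(n,c)[:1])
p=robot.read_state()["tcp_pos"]
for c in("side","top"):print(proj(c,[p[0],p[1],p[2]-.009]), proj(c,[.466,.1106,.016]))
E
```

```text
tcp_pos: [0.4979, -0.1277, 0.1901]
tcp_rot: [-0.0, 0.974, -0.228, -0.0]
ft_force: [-0.3, -1.1, -5.1]
width: 0.0109
grasp_force: 59.9
tcp_pos: [0.4816, -0.0083, 0.1903]
tcp_rot: [-0.0, 0.974, -0.228, -0.0]
ft_force: [-0.7, -0.5, -5.4]
width: 0.0105
grasp_force: 59.9
tcp_pos: [0.4653, 0.1115, 0.1903]
tcp_rot: [0.0, 0.999, 0.049, 0.0]
ft_force: [0.2, -0.2, -4.7]
width: 0.0111
grasp_force: 59.9
tcp [0.4653 0.1115 0.1903] axes x [0.995 0.098 0.   ] y [ 0.098 -0.995  0.   ] z [ 0. -0. -1.]
shift [0.006 0.01  1.303]
carrier side [{'location': [273.0, 159.3], 'confidence': 0.85}]
carrier top [{'location': [181.9, 252.9], 'confidence': 0.86}]
carrier_center side [{'location': [270.3, 149.5], 'confidence': 0.69}]
carrier_center top [{'location': [182.3, 254.1], 'confidence': 0.88}]
well side [{'location': [273.5, 196.5], 'confidence': 0.75}]
well top [{'location': [193.5, 254.8], 'confidence': 0.85}]
[273.05660669 152.43351818] [274.06049725 199.79533783]
[181.43350462 255.4900803 ] [195.8440653 254.0531263]
```

View pics/v2.png

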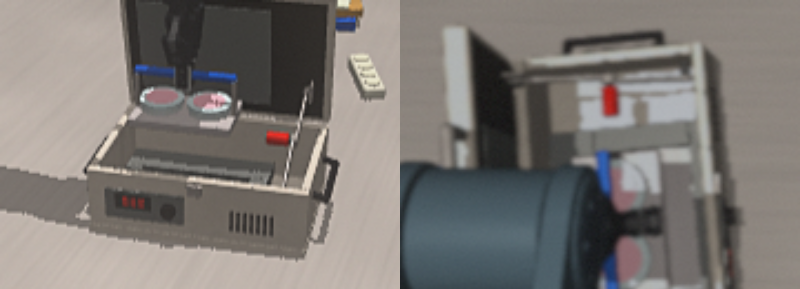

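```bash

python3 -m inch '[[[0,0,0.1,0,0,0,0],[0,0,0.22,0,0,0,0],[0,0,0.36,0,0,0,0],[0,0,0.5,0,0,0,0],[0,0,0.64,0,0,0,0],[0,0,0.78,0,0,0,0],[0,0,0.9,0,0,0,0],[0,0,1,0,0,0,0]]]' | tail -5
python3 -m inch '[[[0,0,0.06,0,0,0,0],[0,0,0.1,0,0,0,0],[0,0,0.14,0,0,0,0],[0,0,0.18,0,0,0,0],[0,0,0.21,0,0,0,0],[0,0,0.235,0,0,0,0],[0,0,0.255,0,0,0,0],[0,0,0.27,0,0,0,0]]]' | tail -5
python3 - <<'E'
from h import *
tool((.466,.1106,.061))
a=snap("side","s3");cv2.imwrite("pics/v3.png",cv2.resize(a[110:240,190:370],(720,520),interpolation=cv2.INTER_CUBIC)[:,:,::-1])
E
```

```text
tcp_pos: [0.4653, 0.1105, 0.0895]
tcp_rot: [-0.0, 0.999, 0.048, -0.0]
ft_force: [-0.8, -0.8, -4.6]
width: 0.0111
grasp_force: 59.9
tcp_pos: [0.4654, 0.1105, 0.0632]
tcp_rot: [0.0, 0.999, 0.048, 0.0]
ft_force: [0.4, -0.5, -5.2]
width: 0.0109
grasp_force: 59.9
tcp [0.4654 0.1105 0.0632] axes x [0.995 0.095 0.   ] y [ 0.095 -0.995  0.   ] z [ 0. -0. -1.]
shift [ 0.006 -0.     0.022]
```

View pics/v3.png

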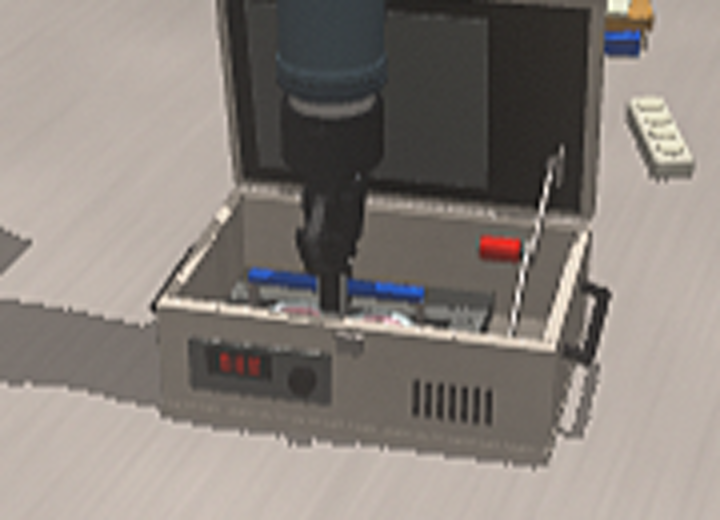

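```bash

python3 -m inch '[[[0,0,0.005,0,0,0,0],[0,0,0.01,0,0,0,0],[0,0,0.015,0,0,0,0],[0,0,0.02,0,0,0,0],[0,0,0.024,0,0,0,0],[0,0,0.027,0,0,0,0],[0,0,0.03,0,0,0,0],[0,0,0.03,0,0,0,0]]]' | tail -5
```

```text
tcp_pos: [0.4654, 0.111, 0.0612]
tcp_rot: [-0.0, 0.999, 0.048, -0.0]
ft_force: [-5.6, 2.1, 7.7]
width: 0.0108
grasp_force: 61.7
```

```bash

python3 -m inch '[[[0,0,-0.01,0,0,0,0],[0,0,-0.01,0,0,0,0.3],[0,0,-0.01,0,0,0,0.6],[0,0,-0.01,0,0,0,0.6],[0,0,-0.01,0,0,0,0.6],[0,0,-0.05,0,0,0,0.6],[0,0,-0.12,0,0,0,0.6],[0,0,-0.2,0,0,0,0.6]]]' | tail -5
python3 -m inch '[[[0,0,-0.12,0,0,0,0.6],[0,0,-0.25,0,0,0,0.6],[0,0,-0.4,0,0,0,0.6],[0,0,-0.55,0,0,0,0.6],[0,0,-0.7,0,0,0,0.5],[0,0,-0.85,0,0,0,0.2],[0,0,-0.95,0,0,0,0],[0,0,-1,0,0,0,0]]]' | tail -5
python3 - <<'E'
from h import *
a=snap("side","s4");b=snap("top","t4")
for n in("knee_knob","lid_hinge","lid_handle","carrier","latch_grip"):
  l=[robot.landmark_of(n,c)[:1] for c in("side","top")]
  print(n,l, tri(l[0][0]["location"],l[1][0]["location"]) if l[0] and l[1] else "")
# red centroid
r={}
for c,im,box in(("side",a,(165,180,300,330)),("top",b,(190,215,165,195))):
  y0,y1,x0,x1=box;s=im[y0:y1,x0:x1].astype(int);m=(s[...,0]>120)&(s[...,1]<70);y,x=np.nonzero(m);r[c]=(x.mean()+x0,y.mean()+y0);print(c,r[c],len(x))
print(tri(r["side"],r["top"]))
tool((.59,.137,.14))
cv2.imwrite("pics/v4.png",np.hstack([cv2.resize(a[80:240,210:360],(400,427)),cv2.resize(b[160:330,90:249],(400,427))])[:,:,::-1])
E
```

```text
tcp_pos: [0.4655, 0.1105, 0.081]
tcp_rot: [-0.0, 0.999, 0.048, 0.0]
ft_force: [0.2, 0.3, 0.3]
width: 0.0515
grasp_force: 0.0
tcp_pos: [0.4656, 0.1105, 0.181]
tcp_rot: [0.0, 0.999, 0.048, 0.0]
ft_force: [-0.2, -0.1, -0.7]
width: -0.0004
grasp_force: 0.0
knee_knob [[{'location': [316.9, 172.8], 'confidence': 0.57}], [{'location': [178.0, 203.0], 'confidence': 0.71}]] (array([0.59262126, 0.13646861, 0.12078511]), np.float64(0.005457137715278427))
lid_hinge [[{'location': [293.1, 160.4], 'confidence': 0.95}], []] 
lid_handle [[{'location': [289.5, 87.2], 'confidence': 0.55}], []] 
carrier [[{'location': [270.7, 199.2], 'confidence': 0.66}], [{'location': [191.8, 251.7], 'confidence': 0.77}]] (array([0.46283481, 0.11737823, 0.01492723]), np.float64(0.02028499164930964))
latch_grip [[], []] 
side (np.float64(314.44736842105266), np.float64(171.0)) 38
top (np.float64(178.96491228070175), np.float64(202.40350877192984)) 57
(array([0.58985576, 0.13065445, 0.12997383]), np.float64(0.0015047938153987333))
tcp [0.4653 0.1105 0.1801] axes x [ 0.995  0.095 -0.   ] y [ 0.095 -0.995 -0.   ] z [-0.  0. -1.]
shift [ 1.267 -0.145  0.4  ]
```

View pics/v4.png

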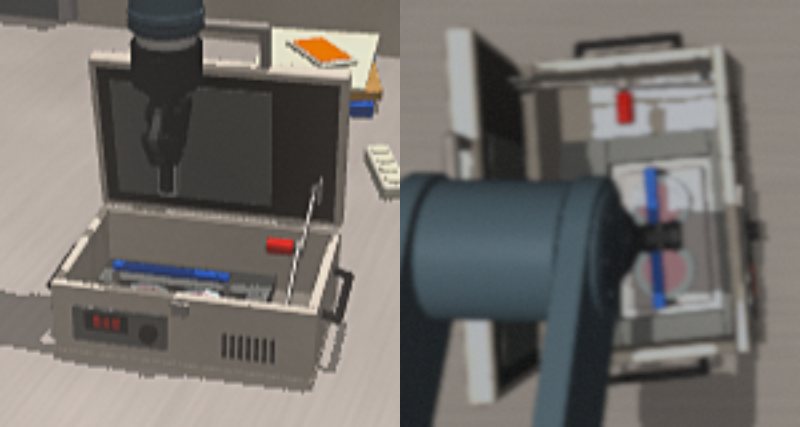

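```bash

python3 -m inch '[[[0.1,-0.01,0,0,0,0,0],[0.25,-0.02,0,0,0,0,0],[0.4,-0.03,0,0,0,0,0],[0.55,-0.05,0,0,0,0,0],[0.7,-0.06,0,0,0,0,0],[0.82,-0.08,0,0,0,0,0],[0.93,-0.09,0,0,0,0,0],[1,-0.1,0,0,0,0,0]]]' | tail -5
python3 -m inch '[[[0.08,0,0,0,0,0,0],[0.17,0,0.03,0,0,0,0],[0.24,0,0.08,0,0,0,0],[0.24,0,0.14,0,0,0,0],[0.24,0,0.2,0,0,0,0],[0.24,0,0.26,0,0,0,0],[0.24,0,0.3,0,0,0,0],[0.24,0,0.3,0,0,0,0]]]' | tail -5
python3 - <<'E'
from h import *
tool()
a=snap("side","s5");b=snap("top","t5")
cv2.imwrite("pics/v5.png",np.hstack([cv2.resize(a[80:240,210:360],(400,427)),cv2.resize(b[160:330,90:249],(400,427))])[:,:,::-1])
E
```

```text
tcp_pos: [0.5646, 0.1301, 0.1802]
tcp_rot: [-0.0, 0.999, 0.048, -0.0]
ft_force: [-0.3, -1.2, -0.8]
width: 0.0002
grasp_force: 0.0
tcp_pos: [0.5876, 0.1322, 0.1499]
tcp_rot: [-0.0, 0.999, 0.048, -0.0]
ft_force: [-0.0, 0.6, 0.4]
width: -0.0
grasp_force: 0.0
tcp [0.5876 0.1322 0.1499] axes x [ 0.995  0.095 -0.001] y [ 0.095 -0.995 -0.   ] z [-0.001  0.    -1.   ]
```

View pics/v5.png

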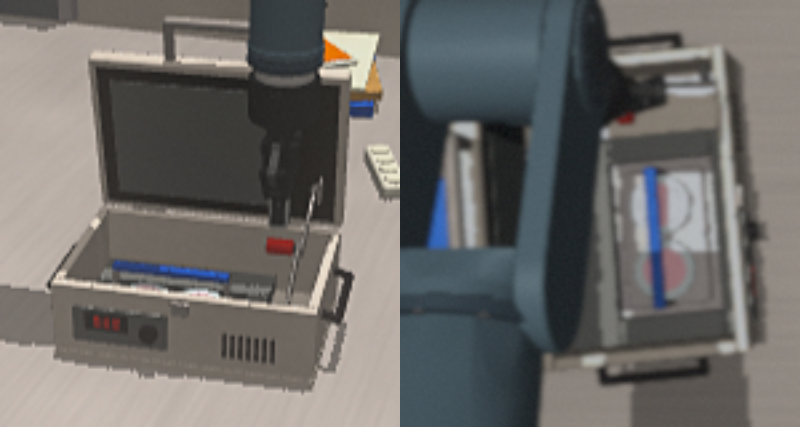

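```bash

python3 -m inch '[[[0,0,0.03,0,0,0,0],[0,0,0.06,0,0,0,0],[0,0,0.09,0,0,0,0],[0,0,0.12,0,0,0,0],[0,0,0.15,0,0,0,0],[0,0,0.18,0,0,0,0],[0,0,0.21,0,0,0,0],[0,0,0.24,0,0,0,0]]]' | tail -5
python3 - <<'E'
from h import *
print(robot.spot_in("knee_knob","side")) if snap("side","s6") is not None else 0
a=cv2.imread("pics/s6.png")[:,:,::-1].astype(int)[165:200,300:330];y,x=np.nonzero((a[...,0]>110)&(a[...,1]<70));print(x.mean()+300,y.mean()+165,len(x))
E
```

```text
tcp_pos: [0.5881, 0.1323, 0.1263]
tcp_rot: [0.0, 0.999, 0.048, 0.0]
ft_force: [-0.2, 0.7, 2.1]
width: 0.0
grasp_force: 0.6
[{'extent': [179.1, 321.4, 127.6, 38.2], 'confidence': 0.6}, {'extent': [309.7, 155.3, 17.2, 38.4], 'confidence': 0.47}]
315.0689655172414 173.06896551724137 29
```

```bash

python3 -m inch '[[[0,0,0.03,0,0,0,0],[0,-0.01,0.06,0,0,0,0],[0,-0.01,0.09,0,0,0,0],[0,-0.02,0.12,0,0,0,0],[0,-0.03,0.15,0,0,0,0],[0,-0.03,0.18,0,0,0,0],[0,-0.04,0.21,0,0,0,0],[0,-0.04,0.24,0,0,0,0]]]' | tail -5
python3 - <<'E'
from h import *
snap("side","s7")
a=cv2.imread("pics/s7.png")[:,:,::-1].astype(int)[165:200,300:330];y,x=np.nonzero((a[...,0]>110)&(a[...,1]<70));print(x.mean()+300,y.mean()+165,len(x))
print(robot.landmark_of("lid_handle","side"))
E
```

```text
tcp_pos: [0.5876, 0.1363, 0.1022]
tcp_rot: [-0.0, 0.999, 0.048, 0.0]
ft_force: [-0.2, 3.9, 4.1]
width: 0.0
grasp_force: 2.2
315.0 179.3913043478261 23
[{'location': [285.6, 93.8], 'confidence': 0.76}]
```

```bash

python3 -m inch '[[[0,-0.01,0.03,0,0,0,0],[0,-0.02,0.06,0,0,0,0],[0,-0.03,0.09,0,0,0,0],[0,-0.04,0.12,0,0,0,0],[0,-0.05,0.14,0,0,0,0],[0,-0.05,0.14,0,0,0,0],[0,-0.05,0.14,0,0,0,0],[0,-0.05,0.1,0,0,0,0]]]' | tail -5
python3 -m inch '[[[0,0.02,-0.1,0,0,0,0],[0,0.04,-0.22,0,0,0,0],[0,0.06,-0.36,0,0,0,0],[0,0.1,-0.5,0,0,0,0],[0,0.15,-0.64,0,0,0,0],[0,0.2,-0.8,0,0,0,0],[0,0.3,-0.92,0,0,0,0],[0,0.4,-1,0,0,0,0]]]' | tail -5
python3 - <<'E'
from h import *
a=snap("side","s8");b=snap("top","t8")
s=a.astype(int)[165:200,300:330];y,x=np.nonzero((s[...,0]>110)&(s[...,1]<70));u=(x.mean()+300,y.mean()+165);print(u,len(x))
for z in(.13,.105,.1,.095,.09,.08): print(z,[np.round(proj("side",[.59,.1307+d,z]),1) for d in(0,.01)])
for c in("side","top"):
  for n in("lid_handle","lid_hinge","latch_grip"):print(n,c,[(x["location"],round(x["confidence"],2)) for x in robot.landmark_of(n,c)[:1]])
cx=np.array([-.0967,.9953,0]);H=np.array([.4971,.1269,.1])+.1*cx
hp=lambda a:H+cx*(-.245*np.cos(a)+.011*np.sin(a))+np.array([0,0,.245*np.sin(a)+.011*np.cos(a)])
for t in(1.43,1.39,1.35,1.3,1.2): print(t,np.round(hp(t),4),[np.round(proj(c,hp(t)),1) for c in("side","top")])
tool()
cv2.imwrite("pics/v8.png",np.hstack([cv2.resize(a[80:240,210:360],(400,427)),cv2.resize(b[160:330,90:249],(400,427))])[:,:,::-1])
E
```

```text
tcp_pos: [0.5877, 0.137, 0.0975]
tcp_rot: [0.002, 0.999, 0.046, 0.0]
ft_force: [-10.4, -19.5, 23.1]
width: -0.0004
grasp_force: 16.0
tcp_pos: [0.5911, 0.1006, 0.1934]
tcp_rot: [0.0, 0.999, 0.048, 0.0]
ft_force: [-0.4, -0.0, -0.4]
width: 0.0001
grasp_force: 0.0
(np.float64(314.8378378378378), np.float64(179.67567567567568)) 37
0.13 [array([314.7, 171. ]), array([315.7, 169.5])]
0.105 [array([314.5, 178.3]), array([315.4, 176.8])]
0.1 [array([314.4, 179.7]), array([315.3, 178.2])]
0.095 [array([314.3, 181.2]), array([315.2, 179.7])]
0.09 [array([314.3, 182.6]), array([315.2, 181.1])]
0.08 [array([314.2, 185.5]), array([315.1, 184. ])]
lid_handle side [([286.6, 95.4], 0.65)]
lid_hinge side [([294.3, 159.0], 0.68)]
latch_grip side []
lid_handle top [([129.3, 242.6], 0.73)]
lid_hinge top [([140.3, 242.7], 0.64)]
latch_grip top [([118.3, 245.1], 0.71)]
1.43 [0.4897 0.2031 0.3441] [array([291. ,  89.8]), array([112.2, 244.1])]
1.39 [0.4906 0.1934 0.343 ] [array([290.2,  91.2]), array([117.6, 243.6])]
1.35 [0.4916 0.1837 0.3415] [array([289.5,  92.8]), array([123. , 243.1])]
1.3 [0.4927 0.1718 0.339 ] [array([288.5,  95. ]), array([129.8, 242.5])]
1.2 [0.495  0.1483 0.3323] [array([286.6,  99.9]), array([143.4, 241.4])]
tcp [0.5904 0.1016 0.1916] axes x [ 0.995  0.095 -0.001] y [ 0.095 -0.995 -0.   ] z [-0.001  0.    -1.   ]
```

View pics/v8.png

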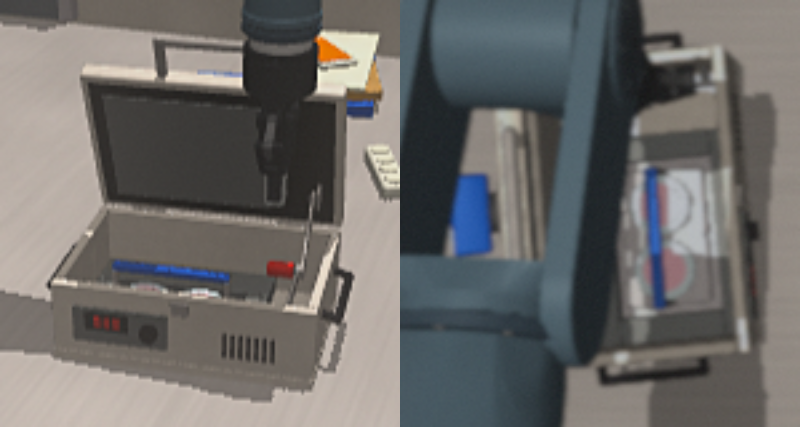

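```bash

python3 -m inch '[[[0,0,-0.12,0,0,0,0.3],[0,0,-0.25,0,0,0,0.6],[0,0,-0.37,0,0,0,0.6],[0,0,-0.5,0,0,0,0.6],[0,0,-0.62,0,0,0,0.6],[0,0,-0.75,0,0,0,0.6],[0,0,-0.87,0,0,0,0.6],[0,0,-1,0,0,0,0.6]]]' 40| tail -5
python3 -m inch '[[[0,0,-0.15,0,0,0,0.6],[0,0,-0.3,0,0,0,0.6],[0,0,-0.45,0,0,0,0.6],[0,0,-0.6,0,0,0,0.6],[0,0,-0.75,0,0,0,0.6],[0,0,-0.9,0,0,0,0.6],[0,0,-1,0,0,0,0.6],[-0.1,0,-1,0,0,0,0.6]]]' | tail -5
python3 -m inch '[[[-0.12,-0.12,-0.05,0,0,0,0.6],[-0.25,-0.25,-0.05,0,0,0,0.6],[-0.38,-0.38,-0.05,0,0,0,0.6],[-0.52,-0.5,-0.05,0,0,0,0.6],[-0.65,-0.62,-0.05,0,0,0,0.6],[-0.74,-0.72,-0.05,0,0,0,0.6],[-0.8,-0.79,-0.05,0,0,0,0.6],[-0.8,-0.79,-0.05,0,0,0,0.6]]]' | tail -5
python3 - <<'E'
from h import *
a=snap("side","s9");b=snap("top","t9")
for c in("side","top"):print(c,[(x["location"],round(x["confidence"],2)) for x in robot.landmark_of("lid_handle",c)[:1]])
s,_=tool((.4927,.1718,.32)); print(s["time"])
cv2.imwrite("pics/v9.png",cv2.resize(a[50:180,220:360],(646,600))[:,:,::-1])
E
```

```text
tcp_pos: [0.5908, 0.1014, 0.293]
tcp_rot: [-0.0, 0.999, 0.048, -0.0]
ft_force: [0.5, -0.8, 0.0]
width: 0.0513
grasp_force: 0.0
tcp_pos: [0.5811, 0.1004, 0.393]
tcp_rot: [0.0, 0.999, 0.048, 0.001]
ft_force: [0.2, 0.5, -0.5]
width: 0.051
grasp_force: 0.0
tcp_pos: [0.4935, 0.1719, 0.3974]
tcp_rot: [0.0, 0.999, 0.048, 0.0]
ft_force: [0.8, 0.1, -0.6]
width: 0.0513
grasp_force: 0.0
side [([287.1, 96.1], 0.67)]
top [([133.9, 243.9], 0.85)]
tcp [0.494  0.1711 0.3971] axes x [ 0.996  0.095 -0.   ] y [ 0.095 -0.996  0.   ] z [-0. -0. -1.]
shift [-0.012 -0.008  0.771]
27.45
```

View pics/v9.png

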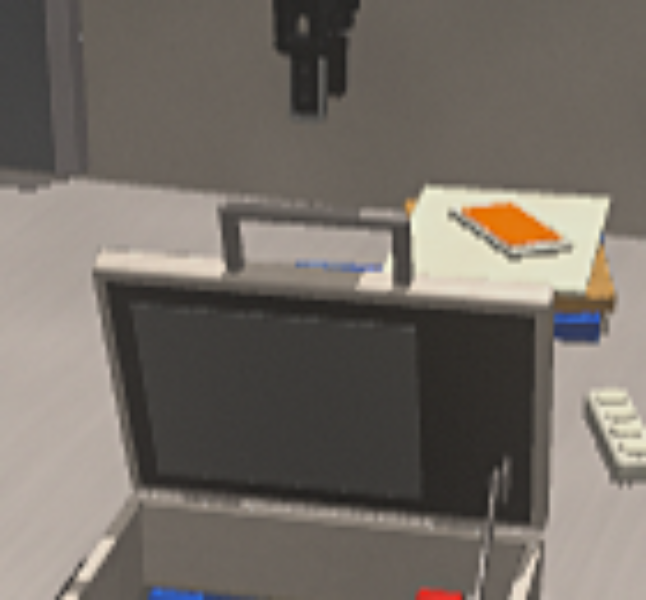

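```bash

python3 -m inch '[[[0,0.01,0.1,0,0,0,0.6],[0,0.02,0.22,0,0,0,0.6],[0,0.02,0.36,0,0,0,0.6],[0,0.02,0.5,0,0,0,0.6],[0,0.02,0.62,0,0,0,0.6],[0,0.02,0.71,0,0,0,0.6],[0,0.02,0.77,0,0,0,0.6],[0,0.02,0.77,0,0,0,0.5]]]' 40| tail -5
python3 -m inch '[[[0,0,0,0,0,0,0.4],[0,0,0,0,0,0,0.3],[0,0,0,0,0,0,0.2],[0,0,0,0,0,0,0.1],[0,0,0,0,0,0,0],[0,0,0,0,0,0,0],[0,0,0,0,0,0,0],[0,0,0,0,0,0,0]]]' 40| tail -5
python3 - <<'E'
from h import *
a=snap("side","s10");b=snap("top","t10")
for c in("side","top"):print(c,[(x["location"],round(x["confidence"],2)) for x in robot.landmark_of("lid_handle",c)[:1]])
s,_=tool(); print(s["time"])
cx=np.array([-.0967,.9953,0]);H=np.array([.4971,.1269,.1])+.1*cx
hp=lambda a:H+cx*(-.245*np.cos(a)+.011*np.sin(a))+np.array([0,0,.245*np.sin(a)+.011*np.cos(a)])
g=hp(1.3)
for t in np.arange(1.3,-.01,-.1):
  p=hp(t); print(round(t,2),np.round(p,4),"ty %.3f tz %.3f"%(-(p-g)@cx*10,-(p-g)[2]*10))
E
```

```text
tcp_pos: [0.4938, 0.1695, 0.32]
tcp_rot: [-0.0, 0.999, 0.048, -0.0]
ft_force: [0.3, 0.9, -0.3]
width: 0.0426
grasp_force: 0.0
tcp_pos: [0.4943, 0.169, 0.3211]
tcp_rot: [0.0, 0.999, 0.047, 0.001]
ft_force: [-1.6, -5.3, 5.7]
width: 0.0107
grasp_force: 39.1
side [([285.6, 96.2], 0.98)]
top [([133.8, 240.7], 0.96)]
tcp [0.4943 0.169  0.3211] axes x [0.996 0.095 0.001] y [ 0.095 -0.996  0.001] z [ 0.001 -0.001 -1.   ]
29.65
1.3 [0.4927 0.1718 0.339 ] ty 0.000 tz -0.000
1.2 [0.495  0.1483 0.3323] ty 0.236 tz 0.067
1.1 [0.4972 0.1256 0.3233] ty 0.464 tz 0.157
1.0 [0.4993 0.1039 0.3121] ty 0.682 tz 0.269
0.9 [0.5013 0.0834 0.2988] ty 0.887 tz 0.403
0.8 [0.5032 0.0644 0.2834] ty 1.079 tz 0.556
0.7 [0.5049 0.047  0.2662] ty 1.254 tz 0.728
0.6 [0.5064 0.0314 0.2474] ty 1.411 tz 0.916
0.5 [0.5077 0.0177 0.2271] ty 1.548 tz 1.119
0.4 [0.5088 0.0061 0.2055] ty 1.664 tz 1.335
0.3 [ 0.5097 -0.0033  0.1829] ty 1.759 tz 1.561
0.2 [ 0.5104 -0.0104  0.1595] ty 1.830 tz 1.796
0.1 [ 0.5109 -0.0151  0.1354] ty 1.877 tz 2.036
-0.0 [ 0.5111 -0.0174  0.111 ] ty 1.901 tz 2.280
```

```bash

python3 -m inch '[[[0,0.03,0.01,0,0,0,0],[0,0.07,0.02,0,0,0,0],[0,0.12,0.03,0,0,0,0],[0,0.18,0.05,0,0,0,0],[0,0.24,0.07,0,0,0,0],[0,0.31,0.095,0,0,0,0],[0,0.39,0.125,0,0,0,0],[0,0.46,0.157,0,0,0,0]]]' | tail -5
python3 -m inch '[[[0,0.055,0.026,0,0,0,0],[0,0.11,0.053,0,0,0,0],[0,0.165,0.08,0,0,0,0],[0,0.22,0.112,0,0,0,0],[0,0.27,0.145,0,0,0,0],[0,0.32,0.178,0,0,0,0],[0,0.37,0.21,0,0,0,0],[0,0.42,0.245,0,0,0,0]]]' | tail -5
```

```text
tcp_pos: [0.4988, 0.1233, 0.3042]
tcp_rot: [-0.0, 0.999, 0.047, 0.0]
ft_force: [5.0, 2.6, 1.4]
width: 0.0106
grasp_force: 40.2
tcp_pos: [0.5028, 0.0817, 0.2795]
tcp_rot: [-0.0, 0.999, 0.047, 0.001]
ft_force: [7.0, 2.4, -0.0]
width: 0.0108
grasp_force: 39.6
```

```bash

python3 -m inch '[[[0,0.05,0.037,0,0,0,0],[0,0.1,0.075,0,0,0,0],[0,0.147,0.113,0,0,0,0],[0,0.192,0.153,0,0,0,0],[0,0.238,0.195,0,0,0,0],[0,0.282,0.238,0,0,0,0],[0,0.325,0.281,0,0,0,0],[0,0.367,0.325,0,0,0,0]]]' | tail -5
python3 -m inch '[[[0,0.04,0.046,0,0,0,0],[0,0.08,0.092,0,0,0,0],[0,0.12,0.14,0,0,0,0],[0,0.157,0.188,0,0,0,0],[0,0.193,0.238,0,0,0,0],[0,0.228,0.288,0,0,0,0],[0,0.262,0.339,0,0,0,0],[0,0.294,0.391,0,0,0,0]]]' | tail -5
python3 - <<'E'
from h import *
a=snap("side","s11")
tool()
print([(x["location"],round(x["confidence"],2)) for x in robot.landmark_of("lid_handle","side")[:1]])
E
```

```text
tcp_pos: [0.5065, 0.0454, 0.247]
tcp_rot: [-0.001, 0.999, 0.047, 0.001]
ft_force: [8.7, 3.9, -2.4]
width: 0.0101
grasp_force: 38.9
tcp_pos: [0.5094, 0.0167, 0.2078]
tcp_rot: [-0.001, 0.999, 0.047, 0.001]
ft_force: [9.3, 5.4, -2.5]
width: 0.0103
grasp_force: 38.9
tcp [0.5094 0.0164 0.2072] axes x [0.996 0.095 0.002] y [ 0.095 -0.996 -0.002] z [ 0.002  0.002 -1.   ]
[([274.6, 156.2], 0.71)]
```

```bash

python3 -m inch '[[[0,0.03,0.054,0,0,0,0],[0,0.06,0.108,0,0,0,0],[0,0.09,0.162,0,0,0,0],[0,0.116,0.216,0,0,0,0],[0,0.142,0.272,0,0,0,0],[0,0.166,0.328,0,0,0,0],[0,0.19,0.385,0,0,0,0],[0,0.211,0.442,0,0,0,0]]]' | tail -5
python3 -m inch '[[[0,0.019,0.058,0,0,0,0],[0,0.037,0.116,0,0,0,0],[0,0.055,0.175,0,0,0,0],[0,0.071,0.235,0,0,0,0],[0,0.085,0.295,0,0,0,0],[0,0.097,0.355,0,0,0,0],[0,0.108,0.415,0,0,0,0],[0,0.118,0.475,0,0,0,0]]]' | tail -5
python3 -m inch '[[[0,0.006,0.04,0,0,0,0],[0,0.011,0.08,0,0,0,0],[0,0.015,0.115,0,0,0,0],[0,0.018,0.145,0,0,0,0],[0,0.02,0.17,0,0,0,0],[0,0.022,0.19,0,0,0,0],[0,0.023,0.205,0,0,0,0],[0,0.024,0.215,0,0,0,0]]]' | tail -5
```

```text
tcp_pos: [0.5114, -0.0033, 0.1635]
tcp_rot: [-0.002, 0.999, 0.047, 0.001]
ft_force: [9.8, 10.0, -3.3]
width: 0.0103
grasp_force: 38.9
tcp_pos: [0.5125, -0.0139, 0.1161]
tcp_rot: [-0.003, 0.999, 0.047, 0.001]
ft_force: [9.7, 14.7, -3.0]
width: 0.0102
grasp_force: 39.0
tcp_pos: [0.5128, -0.0153, 0.0994]
tcp_rot: [-0.003, 0.999, 0.048, 0.001]
ft_force: [-11.6, 21.9, 46.4]
width: 0.0102
grasp_force: 43.7
```

```bash

python3 -m inch '[[[0,-0.01,-0.02,0,0,0,0],[0,-0.02,-0.03,0,0,0,0],[0,-0.03,-0.03,0,0,0,0],[0,-0.04,-0.03,0,0,0,0],[0,-0.04,-0.03,0,0,0,0],[0,-0.04,-0.03,0,0,0,0],[0,-0.04,-0.03,0,0,0,0],[0,-0.04,-0.03,0,0,0,0]]]' | tail -5
python3 - <<'E'
from h import *
for c in("side","top"):
  snap(c,c+"12")
  for n in("lid_handle","latch_grip","lid_hinge"):print(n,c,[(x["location"],round(x["confidence"],2)) for x in robot.landmark_of(n,c)[:1]])
cx=np.array([-.0967,.9953,0])
for d in(0,.005):
 H=np.array([.4971,.1269,.1])+(.1+d)*cx
 q=lambda a,u,n:H+cx*(-u*np.cos(a)+n*np.sin(a))+np.array([0,0,u*np.sin(a)+n*np.cos(a)])
 for a in(0,.03): print(d,a,"handle",[np.round(proj(c,q(a,.245,.011)),1) for c in("side","top")],"latch",np.round(q(a,.165,.048),4),[np.round(proj(c,q(a,.165,.048)),1) for c in("side","top")])
s,_=tool();print(s["time"],s["ft_force"])
E
```

```text
tcp_pos: [0.5127, -0.0151, 0.0997]
tcp_rot: [-0.0, 0.999, 0.048, 0.001]
ft_force: [2.4, 2.9, 10.4]
width: 0.0102
grasp_force: 40.3
lid_handle side [([272.5, 194.3], 0.82)]
latch_grip side [([280.0, 171.2], 0.46)]
lid_hinge side [([294.3, 160.5], 0.84)]
lid_handle top []
latch_grip top []
lid_hinge top [([140.8, 246.5], 0.83)]
0 0 handle [array([273. , 196.2]), array([241.4, 236.1])] latch [0.5034 0.0622 0.148 ] [array([279.8, 171.4]), array([205.7, 238.9])]
0 0.03 handle [array([273. , 193.9]), array([240.9, 236.1])] latch [0.5032 0.0637 0.1529] [array([279.9, 169.7]), array([204.6, 239. ])]
0.005 0 handle [array([273.5, 195.3]), array([239.3, 236.3])] latch [0.5029 0.0672 0.148 ] [array([280.2, 170.7]), array([203.5, 239.1])]
0.005 0.03 handle [array([273.5, 193. ]), array([238.8, 236.3])] latch [0.5028 0.0687 0.1529] [array([280.3, 168.9]), array([202.5, 239.2])]
tcp [ 0.5127 -0.0151  0.0998] axes x [0.995 0.095 0.003] y [ 0.095 -0.995  0.   ] z [ 0.003  0.    -1.   ]
38.15 [ 2.10868049  3.02331349 11.16060033]
```

```bash
python3 - <<'E'
from h import *
a=cv2.cvtColor(cv2.imread("pics/side12.png"),cv2.COLOR_BGR2GRAY)
cx=np.array([-.0967,.9953,0]);cy=np.array([-.9953,-.0967,0])
for yl in(.1,-.09,-.12):
 for d in(0,.004):
  C=np.array([.4971,.1269,0])+d*cx+yl*cy
  H=C+.1*cx+[0,0,.1]
  q=lambda t,u,n:H+cx*(-u*np.cos(t)+n*np.sin(t))+np.array([0,0,u*np.sin(t)+n*np.cos(t)])
  print(yl,d,"base",proj("side",C-.1*cx).round(1),"rim",proj("side",C-.1*cx+[0,0,.1]).round(1),*[("lid",t,proj("side",q(t,.2,0)).round(1),proj("side",q(t,.2,.022)).round(1)) for t in(0,.03)])
 u=int(round(proj("side",C-.1*cx+[0,0,.1])[0]))
 print(u,"rows168-:",a[168:222,u-1:u+2].mean(1).round().astype(int).tolist())
E
```

```text
0.1 0 base [245.7 216. ] rim [244.1 187.7] ('lid', 0, array([244.1, 187.7]), array([243.7, 181.2])) ('lid', 0.03, array([244. , 185.9]), array([243.7, 179.2]))
0.1 0.004 base [246.1 215.3] rim [244.5 187. ] ('lid', 0, array([244.5, 187. ]), array([244.1, 180.5])) ('lid', 0.03, array([244.4, 185.3]), array([244.1, 178.6]))
245 rows168-: [204, 204, 203, 203, 204, 208, 193, 140, 125, 129, 124, 167, 218, 175, 107, 103, 104, 101, 105, 118, 118, 103, 105, 106, 105, 106, 102, 84, 62, 54, 57, 66, 61, 60, 55, 56, 71, 69, 68, 74, 94, 107, 104, 104, 106, 104, 104, 105, 105, 139, 185, 180, 180, 181]
-0.09 0 base [306.6 224.1] rim [307.5 195.3] ('lid', 0, array([307.5, 195.3]), array([307.7, 188.6])) ('lid', 0.03, array([307.6, 193.5]), array([307.8, 186.7]))
-0.09 0.004 base [306.9 223.4] rim [307.8 194.6] ('lid', 0, array([307.8, 194.6]), array([308. , 187.9])) ('lid', 0.03, array([307.8, 192.8]), array([308.1, 186. ]))
308 rows168-: [207, 208, 208, 208, 207, 206, 203, 203, 203, 205, 206, 204, 203, 203, 204, 205, 205, 206, 209, 210, 181, 117, 103, 106, 104, 101, 116, 127, 99, 104, 103, 103, 103, 103, 103, 102, 102, 103, 97, 79, 76, 76, 75, 77, 80, 77, 73, 79, 97, 103, 100, 105, 111, 105]
-0.12 0 base [316.6 225.4] rim [317.9 196.5] ('lid', 0, array([317.9, 196.5]), array([318.2, 189.8])) ('lid', 0.03, array([318. , 194.7]), array([318.3, 187.9]))
-0.12 0.004 base [316.8 224.7] rim [318.1 195.8] ('lid', 0, array([318.1, 195.8]), array([318.4, 189.2])) ('lid', 0.03, array([318.2, 194. ]), array([318.6, 187.2]))
318 rows168-: [207, 205, 205, 205, 205, 203, 202, 205, 206, 205, 204, 204, 202, 203, 205, 206, 206, 207, 208, 209, 210, 190, 132, 102, 107, 106, 101, 119, 132, 101, 103, 104, 104, 104, 104, 104, 104, 104, 104, 103, 104, 103, 103, 102, 103, 103, 103, 102, 103, 101, 101, 102, 103, 109]
```

```bash

python3 -m inch '[[[0,0,-0.01,0,0,0,0.1],[0,0,-0.01,0,0,0,0.2],[0,0,-0.01,0,0,0,0.3],[0,0,-0.01,0,0,0,0.3],[0,0,-0.1,0,0,0,0.3],[0,0,-0.25,0,0,0,0.3],[0,0,-0.45,0,0,0,0.3],[0,0,-0.65,0,0,0,0.3]]]' | tail -5
python3 -m inch '[[[-0.05,-0.05,-0.1,0,0,0,0.1],[-0.15,-0.14,-0.15,0,0,0,0],[-0.28,-0.25,-0.15,0,0,0,0],[-0.4,-0.37,-0.15,0,0,0,0],[-0.52,-0.48,-0.1,0,0,0,0],[-0.6,-0.55,0,0,0,0,0],[-0.62,-0.55,0.12,0,0,0,0],[-0.62,-0.55,0.22,0,0,0,0]]]' | tail -5
python3 -m inch '[[[0,0,0.04,0,0,0,0],[0,0,0.08,0,0,0,0],[0,0,0.11,0,0,0,0],[0,0,0.14,0,0,0,0],[0,0,0.17,0,0,0,0],[0,0,0.185,0,0,0,0],[0,0,0.2,0,0,0,0],[0,0,0.2,0,0,0,0]]]' | tail -5
```

```text
tcp_pos: [0.5119, -0.0152, 0.1652]
tcp_rot: [0.0, 0.999, 0.048, 0.001]
ft_force: [0.2, 0.2, -0.3]
width: 0.0254
grasp_force: 0.0
tcp_pos: [0.4443, 0.0337, 0.1402]
tcp_rot: [-0.0, 0.999, 0.048, -0.0]
ft_force: [-0.3, -0.2, 1.1]
width: -0.0002
grasp_force: 0.0
tcp_pos: [0.4446, 0.0338, 0.122]
tcp_rot: [0.0, 0.999, 0.048, -0.0]
ft_force: [-4.4, 0.8, 6.5]
width: 0.0003
grasp_force: 3.6
```

```bash

python3 -m inch '[[[0,0,-0.08,0,0,0,0],[0,0,-0.2,0,0,0,0],[0,0,-0.35,0,0,0,0],[0,0.1,-0.5,0,0,0,0.2],[0,0.25,-0.6,0,0,0,0.4],[0,0.45,-0.7,0,0,0,0.6],[0,0.6,-0.7,0,0,0,0.6],[0,0.7,-0.7,0,0,0,0.6]]]' | tail -5
python3 - <<'E'
from h import *
L={}
for c in("side","top"):
  im=snap(c,c+"13")
  l=robot.landmark_of("latch_grip",c); print(c,[(x["location"],round(x["confidence"],2)) for x in l[:2]])
  hsv=cv2.cvtColor(im,cv2.COLOR_RGB2HSV);m=cv2.inRange(hsv,(100,120,50),(130,255,255))
  u,v=proj(c,[.503,.064,.148]);u,v=int(u),int(v);w=np.zeros_like(m);w[v-20:v+20,u-25:u+25]=m[v-20:v+20,u-25:u+25]
  y,x=np.nonzero(w);print(c,"pred",u,v,"n",len(x))
  if len(x)>20:
    print(x.mean(),y.mean(),x.min(),x.max(),y.min(),y.max()); L[c]=(x.mean(),y.mean())
    if c=="top":
      P=np.array([onz("top",(a,b),.163)[:2] for a,b in zip(x,y)]);k,V=np.linalg.eigh(np.cov(P.T));print("top blob",P.mean(0),P.min(0),P.max(0),"dir",np.degrees(np.arctan2(V[1,1],V[0,1])),np.ptp((P-P.mean(0))@V,axis=0))
if len(L)==2: print(tri(L["side"],L["top"]))
s,_=tool((.503,.064,.132));print(s["time"])
E
```

```text
tcp_pos: [0.4511, -0.0371, 0.191]
tcp_rot: [-0.0, 0.999, 0.047, -0.0]
ft_force: [-0.6, -0.9, -1.0]
width: 0.0513
grasp_force: 0.0
side [([279.9, 168.7], 0.49)]
side pred 279 171 n 54
279.98148148148147 169.11111111111111 269 290 167 176
top [([192.9, 243.3], 0.58), ([205.0, 238.0], 0.45)]
top pred 204 239 n 11
tcp [ 0.4509 -0.0358  0.1908] axes x [ 0.996  0.094 -0.001] y [ 0.094 -0.996 -0.001] z [-0.001  0.001 -1.   ]
shift [ 0.614 -0.944  0.588]
42.35
```

```bash

python3 -m inch '[[[0.07,-0.12,0,0,0,0,0.6],[0.15,-0.25,0,0,0,0,0.6],[0.24,-0.38,0,0,0,0,0.6],[0.34,-0.52,0,0,0,0,0.6],[0.43,-0.66,0,0,0,0,0.6],[0.52,-0.8,0,0,0,0,0.6],[0.58,-0.9,0,0,0,0,0.6],[0.61,-0.94,0,0,0,0,0.6]]]' 60| tail -5
python3 -m inch '[[[0,0,0.1,0,0,0,0.6],[0,0,0.2,0,0,0,0.6],[0,0,0.3,0,0,0,0.6],[0,0,0.4,0,0,0,0.6],[0,0,0.48,0,0,0,0.6],[0,0,0.53,0,0,0,0.6],[0,0,0.56,0,0,0,0.6],[0,0,0.57,0,0,0,0.6]]]' | tail -5
python3 -m inch '[[[0,0,0,0,0,0,0.5],[0,0,0,0,0,0,0.4],[0,0,0,0,0,0,0.3],[0,0,0,0,0,0,0.2],[0,0,0,0,0,0,0.1],[0,0,0,0,0,0,0],[0,0,0,0,0,0,0],[0,0,0,0,0,0,0]]]' 40| tail -6
python3 -c "
from h import *
s=robot.read_state();print(s['time'],np.round(s['qpos'],3),s['ft_force'],s['ft_torque'])"
```

```text
tcp_pos: [0.5032, 0.0642, 0.1912]
tcp_rot: [0.0, 0.999, 0.048, -0.0]
ft_force: [0.6, 0.7, 0.0]
width: 0.0512
grasp_force: 0.0
tcp_pos: [0.5031, 0.0635, 0.1343]
tcp_rot: [0.0, 0.999, 0.048, 0.0]
ft_force: [0.3, 0.1, -0.2]
width: 0.0514
grasp_force: 0.0
time: 45.35
tcp_pos: [0.5029, 0.0642, 0.1346]
tcp_rot: [-0.001, 0.999, 0.048, -0.0]
ft_force: [-3.1, 4.5, 4.5]
width: 0.0131
grasp_force: 41.6
45.35 [-1.080e-01  1.420e-01  1.862e+00  1.000e-03  1.138e+00  1.367e+00] [-3.10434891  4.48782261  4.47192878] [ 0.76804551  0.36311478 -0.09325484]
```

```bash

python3 -m inch '[[[0,0,0,0,0,0.05,0],[0,0,0,0,0,0.11,0],[0,0,0,0,0,0.17,0],[0,0,0,0,0,0.24,0],[0,0,0,0,0,0.31,0],[0,0,0,0,0,0.38,0],[0,0,0,0,0,0.44,0],[0,0,0,0,0,0.5,0]]]' | tail -6
python3 -c "
from h import *
s=robot.read_state();print(s['time'],np.round(s['qpos'],3),s['ft_force'],s['ft_torque'])"
```

```text
time: 46.35
tcp_pos: [0.5029, 0.0645, 0.1345]
tcp_rot: [-0.001, 0.941, -0.34, -0.0]
ft_force: [-2.7, 6.5, 4.6]
width: 0.0132
grasp_force: 41.5
46.35 [-1.080e-01  1.420e-01  1.862e+00  2.000e-03  1.137e+00  2.155e+00] [-2.65887973  6.45950604  4.55376939] [1.01122799 0.26844841 0.07758165]
```

```bash

python3 -m inch '[[[0,0,0,0,0,0.06,0],[0,0,0,0,0,0.13,0],[0,0,0,0,0,0.2,0],[0,0,0,0,0,0.27,0],[0,0,0,0,0,0.33,0],[0,0,0,0,0,0.38,0],[0,0,0,0,0,0.41,0],[0,0,0,0,0,0.43,0]]]' | tail -5
python3 -c "
from h import *
s=robot.read_state();print(s['time'],np.round(s['qpos'],3),s['ft_torque'])"
python3 -m inch '[[[0,0,0,0,0,0.01,0],[0,0,0,0,0,0.02,0],[0,0,0,0,0,0.03,0],[0,0,0,0,0,0.04,0],[0,0,0,0,0,0.05,0],[0,0,0,0,0,0.05,0],[0,0,0,0,0,0.05,0],[0,0,0,0,0,0.05,0]]]' | tail -5
python3 -c "
from h import *
s=robot.read_state();print(s['time'],np.round(s['qpos'],3),s['ft_torque'])"
```

```text
tcp_pos: [0.5032, 0.0646, 0.1345]
tcp_rot: [-0.001, 0.776, -0.631, -0.0]
ft_force: [-0.7, 7.0, 3.3]
width: 0.0131
grasp_force: 41.4
47.35 [-1.080e-01  1.420e-01  1.862e+00  2.000e-03  1.137e+00  2.828e+00] [1.03038463 0.22843015 0.04440794]
tcp_pos: [0.5032, 0.0645, 0.1346]
tcp_rot: [-0.001, 0.751, -0.66, -0.0]
ft_force: [-0.7, 6.4, 2.9]
width: 0.0132
grasp_force: 49.4
48.35 [-1.080e-01  1.420e-01  1.862e+00  1.000e-03  1.137e+00  2.904e+00] [0.96608252 0.11159658 0.9593289 ]
```

```bash

python3 -m inch '[[[0,0,0,0,0,0.01,0],[0,0,0,0,0,0.02,0],[0,0,0,0,0,0.03,0],[0,0,0,0,0,0.03,0],[0,0,0,0,0,0.03,0],[0,0,0,0,0,0.03,0],[0,0,0,0,0,0.03,0],[0,0,0,0,0,0.03,0]]]' 60| tail -5
python3 -c "
from h import *
s=robot.read_state();print(s['time'],np.round(s['qpos'],3),s['ft_torque'])"
```

```text
tcp_pos: [0.5032, 0.0644, 0.1347]
tcp_rot: [-0.0, 0.736, -0.677, 0.0]
ft_force: [-0.3, 6.6, 2.9]
width: 0.0132
grasp_force: 78.4
49.35 [-1.070e-01  1.420e-01  1.862e+00  1.000e-03  1.137e+00  2.950e+00] [0.98856186 0.19921052 1.88341195]
```

```bash

python3 -m inch '[[[0,0,0,0,0,-0.02,0],[0,0,0,0,0,-0.02,0.2],[0,0,0,0,0,-0.02,0.4],[0,0,0,0,0,-0.02,0.6],[0,0,0,0,0,-0.02,0.6],[0,0,-0.05,0,0,-0.02,0.6],[0,0,-0.15,0,0,-0.02,0.6],[0,0,-0.3,0,0,-0.02,0.6]]]' | tail -5
python3 -m inch '[[[0,0,-0.15,0,0,0,0.6],[0,0,-0.3,0,0,0,0.6],[0,0,-0.45,0,0,0,0.6],[0,0,-0.6,0,0,0,0.6],[0,0,-0.75,0,0,0,0.6],[0,0,-0.9,0,0,0,0.6],[0,0,-1,0,0,0,0.6],[0,0,-1,0,0,0,0.6]]]' | tail -5
python3 - <<'E'
from h import *
im=snap("side","side14")
hsv=cv2.cvtColor(im,cv2.COLOR_RGB2HSV);m=cv2.inRange(hsv,(100,120,50),(130,255,255));w=np.zeros_like(m);w[150:190,255:305]=m[150:190,255:305]
y,x=np.nonzero(w);print("wing px",x.min(),x.max(),y.min(),y.max(),len(x))
cx=np.array([-.0967,.9953,0]);c=np.array([.503,.064,.148])
for t in(-.033,.033):print(proj("side",c+t*cx))
snap("top","top14")
for n,c in(("lid_handle","side"),("medium_bottle","side"),("tip_box","side"),("pipette","side"),("tip_box","top"),("pipette","top")):print(n,[np.round(q["location"]) for q in robot.landmark_of(n,c)[:1]])
E
```

```text
tcp_pos: [0.5029, 0.0635, 0.1651]
tcp_rot: [0.0, 0.745, -0.667, -0.0]
ft_force: [-0.3, 0.3, -0.2]
width: 0.0513
grasp_force: 0.0
tcp_pos: [0.5035, 0.0634, 0.2652]
tcp_rot: [-0.0, 0.745, -0.667, 0.001]
ft_force: [-0.4, -0.1, -0.1]
width: 0.0511
grasp_force: 0.0
wing px 276 283 164 173 31
[277.07305724 176.43733164]
[282.53696074 166.07046624]
lid_handle [array([274., 195.])]
medium_bottle [array([131., 331.])]
tip_box [array([340., 288.])]
pipette [array([236., 340.])]
tip_box [array([318., 146.])]
pipette [array([402., 212.])]
```

Wing now lies across the lid front, the lid is shut, and the bystanders are unmoved. I'm handing the job in.

```bash
python3 -c "
from bench import robot
print(robot.close_job())"
```

```text
the job is handed in; nothing more can be done
None
```

The job is handed in, with no verdict returned: the carrier stands upright in the well, the stay is broken, the lid is shut (its top measured at 122 mm), the latch is turned clockwise to its stop, and the bottle, tip box and pipette stayed where they were (robot clock about 52 s).

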